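Tip a can off the flap with the lever

ROBOT

A 6-joint arm with a two-finger parallel gripper is mounted at the origin on a cart in front of the work surface, level with it; the furniture and walls round the work are solid. World frame = base frame: x ahead of the robot, y to its left, z up, the work surface at z = 0. Lengths are in mm, angles in rad, forces in N, time in s.
With the tool pointing down it reaches from about 350 to 975 mm from the base axis. Payload 7.1 kg.
Tool frame: the origin (TCP) lies midway between the tips of the shut fingers; the grasp point (between the pads) lies 19 mm behind it (ctrl.grasp_offset is the distance from the TCP to the grasp point, in mm); z points along the fingers, y is the line along which they close (so a half turn about z gives the same grasp; the last joint's range is limited). The gripper opens to 88 mm and grips with 3 to 60 N. Pads are 20 mm wide; open, the fingers measure 115 mm over their backs; the gripper's body (75 mm by 178 mm) begins 61 mm behind the grasp point.
Start: joints at [-1.298, 0.423, 1.63, -0, 1.089, -0.019], TCP at [179.816, -598.557, 222.675] pointing down, gripper open.
Joint ranges: [-3, 3], [-0.9, 2.11], [0.09, 2.58], [-1.31, 4.45], [0.11, 2.69], [-2.54, 2.54]. Speed limits (rad/s): [2.39, 2.39, 3.01, 3.14, 3.14, 3.14].

INTERFACE

Orientations are given as a rotation vector (axis times angle).
In Python, from workcell import ctrl gives the robot as it stands. The module is installed in compiled form; this text tells all that it offers.
- The arm moves only by the tool servo_tool, never from a script. Its argument "rows" is a list of rows, each a list of 7 numbers: the turn, a rotation vector about the tool's x, y, z as a fraction of full scale, then the shift along the tool's x, y, z as a fraction of full scale, then the finger opening in mm, from 0 to 87.8. A call has 1 to 10 rows; each row is the pose to reach, as a shift and turn from the pose commanded when the call began, along the tool's axes at that moment; what a row does not reach only later rows make up. Full scale, the value 1, is 20 cm for a shift and 1.5 rad for a turn. A row lasts 1/8 s, in which the tool goes at most 62.5 mm and 10.7 degrees, less where a joint would pass 70% of its speed; a pose out of reach is approached as far as the arm can. A call with a number of a shift or a turn outside -1 to 1 is refused whole. A call with a gripper value outside its range is refused whole. The fingers move at their own pace and stop on an object; the grip force is fixed at half the most. Time passes only in rows, so rows that repeat a pose let the fingers close. It gives the time, the measured TCP pose, the force, the opening and the grip force at its end, in the units of the state.
- ctrl.get_obs(): the state, without advancing time (a new reading comes with each control period).
- ctrl.get_image(name): name is "scene" or "top" or "wrist"; returns (picture, depth): 480x640x3 uint8, red, green, blue; 480x640 float32, mm along the optical axis (not along the pixel's ray), 0 where there is no reading.
- ctrl.camera_info(name): a dict with "intrinsics" (3x3 intrinsics, pixels), "R" (3x3) and "t" (3): a world point X has camera coordinates R X + t. Camera axes: x right, y down, z forward; pixel columns grow to the right and rows downward; lengths in mm; the calibration is good to about 2 mm. The wrist camera is an equidistant fisheye: a pixel r from the principal point sees the ray r / f radians off the axis. A picture is of the moment at which its call begins: read the wrist's pose just before it. camera_info takes no time and is no camera call; for the wrist camera it gives the pose at the moment of the call.
- ctrl.close_job(): hands the job in; it is judged then, once.
The state is a dict: "t": time; "qpos": joint angles; "qvel": joint speeds; "joint_torque": joint torques, N m; "ee_pos": TCP position; "orientation": TCP orientation; "ft_force": force on the tool from outside, world axes, zero at the start; "moment": the same for the moment, N m; "width": finger opening in mm; "grasp_force": force on a finger pad.
Only numpy, scipy, OpenCV 4.12 (cv2) and the standard library are available. Lean on these libraries where they do the work, as an engineer would, in place of code of your own. Each camera call takes 0.05 s, during which the arm holds its last target. There are 200 camera calls.

TASK

With the fingertips press down the pad on the long end of the resting lever, so that its short end raises the heavy steel flap and the can lying on the flap rolls off into the trough. Then let the lever come back up gently under the fingertips, so that the flap settles down again without slamming. Only press the lever: it stays in its cradle, nothing is gripped or lifted, the robot does not touch the can or the flap, and the standing can, the clip and the seal pad beside the tipper are left alone.

Things in the scene. Friction and masses are not known exactly. Their poses are not given: they have to be found in the camera images.
- tipper: Can tipper, a grey and aluminium fixture fixed to the table, 445 x 76 mm, 116 mm high. Origin on the table under the lever's pin; +x is the way the can rolls, y runs along pin and hinge, z up. Along x: lever's pad at -155 mm (over a small buffer), pin at 0, flap from 52 to its hinge at 160 (90 mm up), then a trough sloping 9 degrees down to an end wall at 235, between side guards 55 mm apart.
- lever: Loose dark steel lever, a 14 x 8 mm bar, 0.14 kg, its cross pin resting in an open-topped cradle. Origin at the middle of the pin; x along the bar to the short end, z square to it, up. Long arm 160 mm to the pad's centre (at -x), short arm 62 mm with a 16 mm roller under the flap. At rest it leans 10 degrees, long end up; the flap's weight holds it so and brings it back.
- lever_pad (a point): Centre of the top of the ribbed rubber pad on the lever's long end, the place to press: 40 mm long, 28 mm wide, 119 mm above the table at rest. It goes down about 61 mm (22 degrees, in an arc about the pin) with 2 to 5 N, then onto a sprung buffer (10 mm more, 3 to 15 N). Fixed stacks of cans stand round the work: 275 mm tall past the trough's end, 365 mm tall behind: come in from above.
- flap (a joint): Swing in rad of the heavy steel flap (1 kg, 108 x 50 x 8 mm, with a 22 mm lip along its free edge): about 0 at rest on the lever's short end, sloping 6 degrees back towards the lever; positive as its free edge rises. The can begins to roll at about 0.12; the lever's stroke down to the buffer gives about 0.23. No stay: it falls back when the lever is let go.
- flap_edge (a point): Middle of the top of the lip on the flap's free edge.
- can: Clear can of brown cashews, 70 mm across, 45 mm long, 0.145 kg, lying on its side on the flap against the lip. Origin at the centre of its bottom; its z axis is the can's axis and lies along the tipper's y.
- can_middle (a point): Middle of the can: on its axis, half-way along.
- trough (a point): Where the middle of the can comes to lie when the can is in the trough against the end wall, 124 mm above the table.
- pin_seat (a point): Where the middle of the lever's pin sits in the cradle, 78 mm above the table.
- spare_can: Another can of cashews, 70 mm across, 45 mm high, standing on the table beside the tipper; origin at the centre of its underside. Leave it alone.
- clip: Black bulldog clip, 31 x 40 x 37 mm, standing on the table beside the tipper; origin at the centre of its underside. Leave it alone.
- seal_pad: Small pad of paper seal strips, 25 x 42 x 11 mm, lying on the table beside the tipper; origin at the centre of its underside. Leave it alone.

How it is judged (in metres and radians):
On the way, in this order (a step that is already met when the one before it is completed fails the run):
1. the flap is raised by the fingers pressing the lever (value of joint flap above 0.08 rad and contact force between the fingers and lever above 0.5 N).
2. the can has rolled into the trough (x of can_middle in the frame of tipper between 0.18 and 0.22 m and y of can_middle in the frame of tipper between -0.015 and 0.015 m and z of can_middle in the frame of tipper between 0.107 and 0.142 m), for 0.2 s.
At the end, for the whole second after the job is handed in: The can lies still (under 20 mm/s) in the trough, its middle within about 20 mm of the trough point along the chute and 15 mm across it; the flap is down again (below 0.03 rad) and the lever's pin sits in its cradle (within 5 mm) (all of step 2 and linear speed of can below 0.02 m/s and value of joint flap below 0.03 rad and distance between lever and pin_seat below 0.005 m); the robot touches nothing.
It fails at once if the flap slams: it falls faster than 2 rad/s (velocity of joint flap below -2 rad/s).
It fails at once if the lever leaves its cradle (pin more than 8 mm off its seat) (distance between lever and pin_seat above 0.008 m).
It fails at once if the lever is gripped or rammed (over 40 N) (contact force between any of the fingers, the arm and lever above 40 N).
It fails at once if the robot touches the can or the flap, or the can is thrown or lifted out (z of can_middle in the frame of tipper above 0.178 m or contact force between any of the fingers, the arm and can above 0.5 N or contact force between any of the fingers, the arm and flap above 0.5 N).
It fails at once if the standing can, the clip or the seal pad is moved over 15 mm (distance of any of spare_can, clip, seal_pad from where it was at the start of the episode above 0.015 m).
It also fails if it takes over 38 s, if anything falls off the work surface, if the arm or the gripper's body presses on something with over 40 N, if the wrist force passes 120 N, or if a joint passes its speed limit or range.

## Working session

There is one attempt and no reset: what is moved stays moved. The work goes in short steps, Python scripts to look and compute and a tool call to move; the robot and the scene stay as the last step left them, time stands still between calls to the robot, and variables do not carry over. Pictures are saved under pics/ and viewed, at most 10 in all, crops included, and the job is handed in when it is done.

Besides the shell and the picture viewer there is one more tool, called after "Request:" as a command line: name --pt "numbers of a row" for each row, then --argument value for the rest. servo_tool: Moves the arm, as the interface text tells. Its arguments: {"type":"object","properties":{"rows":{"type":"array","items":{"type":"array","items":{"type":"number"}}}},"required":["rows"]}

```bash
mkdir -p pics
python3 - <<'E'
from workcell import ctrl
import cv2,numpy as np
for n in("scene","top"):
    p,d=ctrl.get_image(n); cv2.imwrite(f"pics/{n}1.png",p[:,:,::-1]); np.savez(f"{n}.npz",p=p,d=d,**ctrl.camera_info(n))
o=ctrl.get_obs();print(o)
E
```

```text
{'t': 0.1, 'qpos': array([-1.29798452e+00,  4.23777141e-01,  1.63058506e+00, -3.03178990e-05,
        1.08860357e+00, -1.89859702e-02]), 'qvel': array([-1.19605727e-04,  2.74645255e-05, -8.22896530e-04, -2.69779358e-03,
        3.75601174e-06,  1.38172059e-04]), 'joint_torque': array([-1.69611238e-03, -5.45612669e+01, -2.74325895e+01,  6.44044136e-02,
        1.88184920e-02, -6.13519023e-05]), 'ee_pos': array([ 179.68908273, -598.09896786,  221.98269487]), 'orientation': array([-3.10686772e+00, -4.56554818e-01,  3.14705656e-04]), 'ft_force': array([-0.06510276, -0.19992374, -0.86963695]), 'moment': array([0.04038967, 0.04330812, 0.0107775 ]), 'grasp_force': 0.0, 'width': 87.94156138818435}
```

View pics/scene1.png

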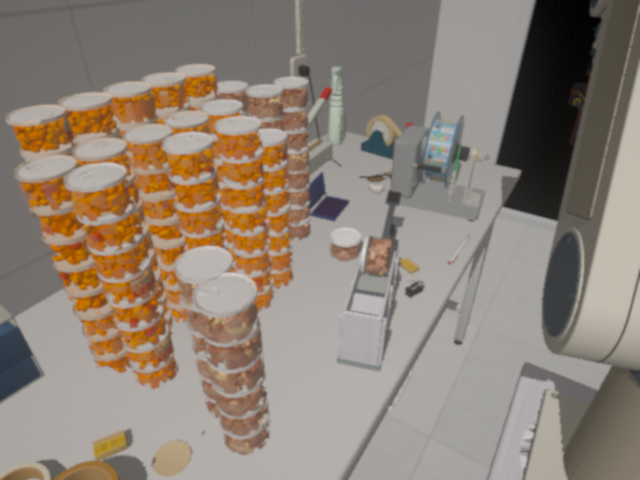

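View pics/top1.png

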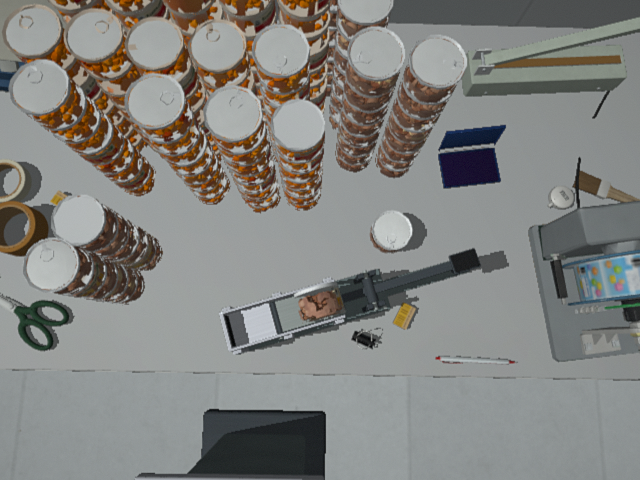

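The top picture shows the black pad at about (465,261), the can at (320,305) and the trough's end at about (232,330). The spare can is at (391,232), the clip at (366,338) and the seal pad at (405,316), all clear of the pad.

Run:
```python
import numpy as np,cv2
from workcell import ctrl
z=np.load("top.npz");p,d,K,R,t=[z[k] for k in("p","d","intrinsics","R","t")]
def W(u,v): 
    return R.T@(np.linalg.inv(K)@np.array([u,v,1.])*d[v,u]-t)
v,u=np.mgrid[0:480,0:640]
P=(np.stack([(u-K[0,2])/K[0,0]*d,(v-K[1,2])/K[1,1]*d,d],-1)-t)@R
def seg(x0,x1,y0,y1,f):
    m=np.zeros(d.shape,bool);m[y0:y1,x0:x1]=1
    return m&f(P[...,2],p.max(-1))
pad=seg(440,495,235,290,lambda h,b:(h>100)&(h<140)&(b<60))
q=P[pad];print("pad",pad.sum(),q.mean(0),q.min(0),q.max(0),(q.min(0)+q.max(0))/2)
r=cv2.minAreaRect(q[:,:2].astype(np.float32));print(r)
# tipper direction: all points >40mm high along fixture
m=seg(215,485,240,360,lambda h,b:(h>50))
r=cv2.minAreaRect(P[m][:,:2].astype(np.float32));print(r,cv2.boxPoints(r))
bar=seg(385,450,250,300,lambda h,b:(h>80)&(h<130));q=P[bar]
print("bar fit",cv2.fitLine(q[:,:2].astype(np.float32),cv2.DIST_HUBER,0,.01,.01).ravel(),len(q))
for a in[(465,261),(320,305),(391,232),(366,338),(405,316),(228,332),(555,300),(500,170)]:print(a,W(*a))
from scipy.spatial.transform import Rotation as Ro
o=ctrl.get_obs();print(Ro.from_rotvec(o['orientation']).as_matrix().round(3))
# tall things near the pad
pm=P[pad].mean(0);dist=np.hypot(*(P[...,:2]-pm[:2]).transpose(2,0,1))
for rr in(80,120,160,200,250,300):print(rr,P[...,2][(dist<rr)&(d>0)].max())
```

```text
pad 503 [ 507.31667357 -377.25268917  116.36950741] [ 487.3338249  -401.98095136  100.96387371] [ 527.85330822 -341.03243182  123.66223052] [ 507.59356656 -371.50669159  112.31305211]
((504.9137878417969, -369.1459655761719), (30.722976684570312, 62.82240676879883), 17.111818313598633)
((447.21356201171875, -199.05624389648438), (85.36174011230469, 422.15155029296875), 17.311344146728516) [[ 343.65753   -10.242081]
 [ 469.2746   -413.27097 ]
 [ 550.7696   -387.87042 ]
 [ 425.15253    15.158478]]
bar fit [ 3.0748203e-01 -9.5155388e-01  4.8535800e+02 -3.0480154e+02] 598
(465, 261) [ 506.93124154 -376.78112177  121.21283238]
(320, 305) [ 431.04968643 -145.5537756   155.11653881]
(391, 232) [ 567.99715478 -270.41344798   43.06660147]
(366, 338) [ 383.84127222 -229.97037016    4.76393339]
(405, 316) [ 423.25437527 -298.95640564    8.84230694]
(228, 332) [389.38086463  -3.79117477 115.71286509]
(555, 300) [ 455.30989506 -564.49527288   19.86517852]
(500, 170) [ 7.01488850e+02 -4.86188308e+02 -4.90741754e-01]
[[ 0.958  0.288 -0.   ]
 [ 0.288 -0.958  0.001]
 [-0.    -0.001 -1.   ]]
80 123.66223051868711
120 123.66223051868711
160 196.54157162771602
200 365.4913002007456
250 365.9475239637236
300 366.0825875366703
```

Run:
```python
import numpy as np
z=np.load("top.npz");d,K,R,t=[z[k] for k in("d","intrinsics","R","t")]
v,u=np.mgrid[0:480,0:640]
P=((np.stack([(u-K[0,2])/K[0,0]*d,(v-K[1,2])/K[1,1]*d,d],-1)-t)@R)[d>0]
a=np.array([180,-598.]);b=np.array([507,-378.]);L=np.hypot(*(b-a));e=(b-a)/L;n=np.array([-e[1],e[0]])
s=(P[:,:2]-a)@e;w=(P[:,:2]-a)@n
for s0 in range(0,480,40):
    m=(s>s0)&(s<s0+40)&(abs(w)<130)
    if m.any():
        q=P[m];print(s0,q[q[:,2].argmax()])
r=np.hypot(*(P[:,:2]-b).T);m=(r<200)&(P[:,2]>150);print(P[m].min(0),P[m].max(0),m.sum())
E0=np.array([[0.958,0.288,0],[0.288,-0.958,0.001],[0,0,-1]])
print(E0.T@(np.array([507,-378,150])-[179.7,-598.1,222]))
```

```text
0 [ 127.45499629 -501.79961948 -750.43754881]
40 [ 159.94016489 -486.66153327 -748.72251147]
80 [ 331.39856849 -625.28877627    3.18134288]
120 [ 374.76265648 -612.14113111   35.27655635]
160 [ 397.85908692 -607.97281158   84.60011505]
200 [ 446.23532983 -575.40920608  228.25428162]
240 [ 444.24105358 -559.44827477  214.4136174 ]
280 [ 500.41871748 -536.71862026  196.54157163]
320 [ 516.32406931 -511.09650727  149.29703714]
360 [ 508.47162369 -392.16186237  123.66223052]
400 [ 526.33740186 -389.8918628   122.99703681]
440 [ 489.74124962 -233.83173234   96.29186012]
[ 438.77541418 -577.91155109  150.01490278] [ 694.59028563 -278.6317295   365.4913002 ] 3681
[ 376.9422 -116.5934   72.2201]
```

Request:
servo_tool --pt "0 0 0 0.1 -0.15 0 0" --pt "0 0 0 0.25 -0.3 0 0" --pt "0 0 0 0.45 -0.45 0 0" --pt "0 0 0 0.65 -0.55 0 0" --pt "0 0 0 0.85 -0.58 0 0" --pt "0 0 0 0.95 -0.58 0 0" --pt "0 0 0 0.95 -0.58 0 0"

```text
t: 0.98
ee_pos: [329.1, -432.8, 222.5]
orientation: [-3.108, -0.46, 0.0]
ft_force: [-0.1, -0.8, 0.3]
width: 21.1
grasp_force: 0.0
```

Request:
servo_tool --pt "0 0 0 0.15 0 0 0" --pt "0 0 0 0.4 0 0.05 0" --pt "0 0 0 0.65 0 0.1 0" --pt "0 0 0 0.85 0 0.2 0" --pt "0 0 0 0.93 0 0.25 0" --pt "0 0 0 0.93 0 0.25 0" --pt "0 0 0 0.93 0 0.25 0"

```text
t: 1.85
ee_pos: [505.3, -380.2, 173.0]
orientation: [3.108, 0.455, -0.001]
ft_force: [-0.3, 0.0, 0.0]
width: 0.8
grasp_force: 0.0
```

Run:
```python
from workcell import ctrl
import cv2,numpy as np
o=ctrl.get_obs();print(o['ee_pos'],o['orientation'],o['ft_force'],o['width'])
i=ctrl.camera_info("wrist");p,d=ctrl.get_image("wrist");np.savez("wrist.npz",p=p,d=d,**i)
print(i); cv2.imwrite("pics/w1.png",p[:,:,::-1])
p,d=ctrl.get_image("top");cv2.imwrite("pics/top2.png",cv2.resize(p[180:380,180:540,::-1],None,fx=2.2,fy=2.2))
```

```text
[ 505.27617236 -380.22144268  173.04931294] [ 3.10836034e+00  4.54932748e-01 -5.89880619e-04] [-0.29584771  0.01364421  0.0456692 ] 0.8446451479228023
{'intrinsics': array([[371.64829954,   0.        , 318.36530862],
       [  0.        , 371.64829954, 239.9307843 ],
       [  0.        ,   0.        ,   1.        ]]), 'R': array([[ 2.86591723e-01, -9.58052807e-01,  5.74402598e-05],
       [-9.25982010e-01, -2.76982688e-01,  2.56588986e-01],
       [-2.45809888e-01, -7.35894682e-02, -9.66520610e-01]]), 't': array([-510.86163348,  344.4260997 ,  437.20131605])}
```

View pics/w1.png

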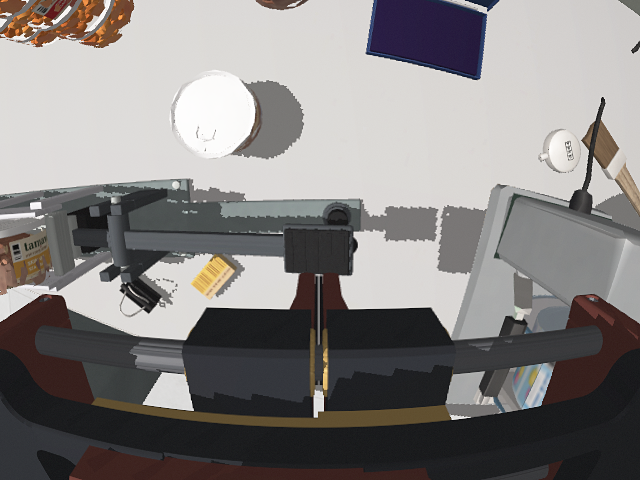

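The wrist picture shows the pad at about (284-353, 225-275), with the shut fingertips just in front of it near (318,275). I'll locate the pad from this view.

Run:
```python
import numpy as np,cv2
z=np.load("wrist.npz");p,d,K,R,t=[z[k] for k in("p","d","intrinsics","R","t")]
v,u=np.mgrid[0:480,0:640];x=(u-K[0,2])/K[0,0];y=(v-K[1,2])/K[0,0];th=np.hypot(x,y)+1e-9
s=np.tan(th)/th*d
P=(np.stack([x*s,y*s,d],-1)-t)@R
m=np.zeros(d.shape,bool);m[218:272,278:358]=1
m&=(P[...,2]>108)&(P[...,2]<130)&(p.max(-1)<70)
q=P[m];e=np.array([.302,-.953]);n=np.array([.953,.302])
a=q[:,:2]@e;b=q[:,:2]@n
print(m.sum(),np.percentile(q[:,2],[2,50,98]))
A=np.percentile(a,[.5,99.5]);B=np.percentile(b,[.5,99.5]);print(A,B,np.diff(A),np.diff(B))
c=A.mean()*e+B.mean()*n;print("centre",c,cv2.minAreaRect(q[:,:2].astype(np.float32)))
m2=(u>150)&(u<275)&(v>228)&(v<252)&(P[...,2]>60)&(P[...,2]<125)
print(cv2.fitLine(P[m2][:,:2].astype(np.float32),cv2.DIST_HUBER,0,.01,.01).ravel())
```

```text
2907 [113.36197484 117.90737462 121.79216132]
[496.06481771 537.88590915] [358.95981484 387.75437516] [41.82109144] [28.79456032]
centre [ 511.93587129 -379.92367866] ((512.4493408203125, -380.6716613769531), (29.746238708496094, 43.63957977294922), 18.77204132080078)
[ 3.1973839e-01 -9.4750589e-01  4.9022836e+02 -3.1003928e+02]
```

Request:
servo_tool --pt "0 0 0 0.025 0 0.08 0" --pt "0 0 0 0.025 0 0.16 0" --pt "0 0 0 0.025 0 0.22 0" --pt "0 0 0 0.025 0 0.25 0" --pt "0 0 0 0.025 0 0.27 0" --pt "0 0 0 0.025 0 0.29 0" --pt "0 0 0 0.025 0.002 0.31 0" --pt "0 0 0 0.025 0.004 0.33 0" --pt "0 0 0 0.025 0.006 0.35 0"

```text
t: 3.08
ee_pos: [512.2, -379.4, 102.8]
orientation: [3.107, 0.457, 0.002]
ft_force: [0.5, -3.0, 3.1]
width: 0.7
grasp_force: 1.5
```

Request:
servo_tool --pt "0 0 0 0 0.002 0.025 0" --pt "0 0 0 0 0.004 0.05 0" --pt "0 0 0 0 0.006 0.075 0" --pt "0 0 0 0 0.008 0.1 0" --pt "0 0 0 0 0.01 0.125 0" --pt "0 0 0 0 0.011 0.15 0" --pt "0 0 0 0 0.012 0.175 0" --pt "0 0 0 0 0.012 0.195 0" --pt "0 0 0 0 0.012 0.205 0" --pt "0 0 0 0 0.012 0.205 0"

```text
t: 4.32
ee_pos: [511.8, -380.6, 61.2]
orientation: [-3.107, -0.457, 0.002]
ft_force: [-0.5, 2.1, 3.2]
width: 0.0
grasp_force: 1.2
```

Run:
```python
from workcell import ctrl
import cv2
p,d=ctrl.get_image("top");cv2.imwrite("pics/top3.png",cv2.resize(p[180:380,180:540,::-1],None,fx=2.2,fy=2.2))
print(ctrl.get_obs()['ee_pos'],ctrl.get_obs()['ft_force'])
```

```text
[ 511.92109966 -380.71916974   61.36462758] [-0.06817822  1.96993561  3.09687265]
```

View pics/top3.png

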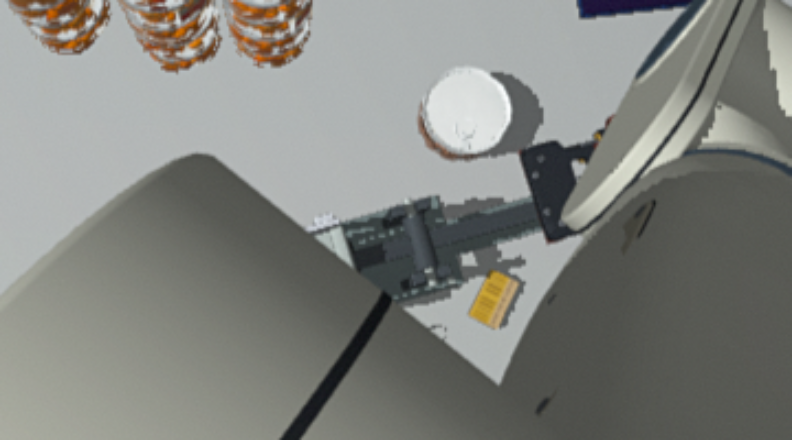

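The arm hides the trough in this view, but the flap near (335,235) no longer shows the can. I'll check with the scene camera.

Run:
```python
from workcell import ctrl
import cv2
p,d=ctrl.get_image("scene");cv2.imwrite("pics/s3.png",cv2.resize(p[190:390,290:490,::-1],None,fx=3,fy=3))
```

```text
(no output)
```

View pics/s3.png

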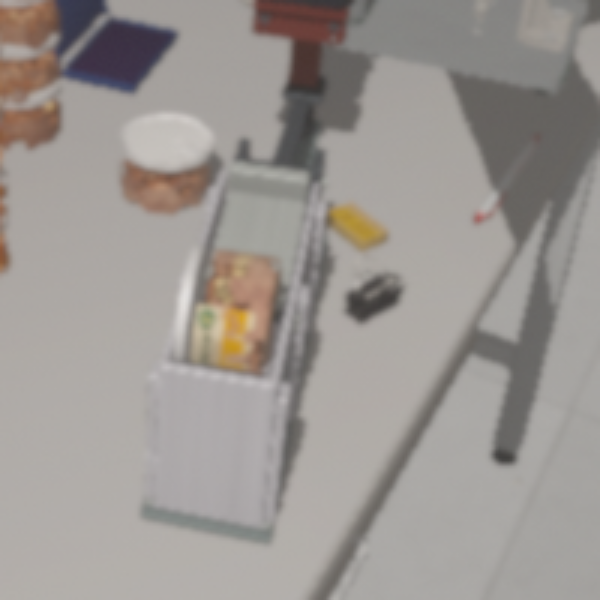

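The can (235,310 in the crop) lies in the trough against the end wall. Next I let the lever up slowly along its arc.

Request:
servo_tool --pt "0 0 0 0 0 0 0" --pt "0 0 0 0 0 -0.01 0" --pt "0 0 0 0 -0.001 -0.025 0" --pt "0 0 0 0 -0.002 -0.04 0" --pt "0 0 0 0 -0.003 -0.055 0" --pt "0 0 0 0 -0.004 -0.07 0" --pt "0 0 0 0 -0.005 -0.085 0" --pt "0 0 0 0 -0.006 -0.1 0" --pt "0 0 0 0 -0.007 -0.115 0" --pt "0 0 0 0 -0.008 -0.13 0"

```text
t: 5.68
ee_pos: [512.0, -379.8, 87.9]
orientation: [3.108, 0.457, 0.0]
ft_force: [0.4, -1.2, 2.1]
width: 0.2
grasp_force: 1.2
```

Request:
servo_tool --pt "0 0 0 0 -0.001 -0.015 0" --pt "0 0 0 0 -0.002 -0.03 0" --pt "0 0 0 0 -0.003 -0.045 0" --pt "0 0 0 0 -0.004 -0.06 0" --pt "0 0 0 0 -0.005 -0.075 0" --pt "0 0 0 0 -0.006 -0.09 0" --pt "0 0 0 0 -0.007 -0.105 0" --pt "0 0 0 0 -0.008 -0.12 0" --pt "0 0 0 0 -0.009 -0.135 0" --pt "0 0 0 0 -0.01 -0.15 0"

```text
t: 6.92
ee_pos: [511.3, -377.9, 117.8]
orientation: [-3.108, -0.457, 0.0]
ft_force: [-0.5, 0.8, 1.2]
width: 0.4
grasp_force: 0.9
```

Request:
servo_tool --pt "0 0 0 0 0 -0.015 0" --pt "0 0 0 0 0 -0.03 0" --pt "0 0 0 0 0 -0.05 0" --pt "0 0 0 0 0 -0.1 0" --pt "0 0 0 0 0 -0.2 0" --pt "0 0 0 0 0 -0.3 0" --pt "0 0 0 0 0 -0.4 0" --pt "0 0 0 0 0 -0.4 0" --pt "0 0 0 0 0 -0.4 0"

```text
t: 8.05
ee_pos: [511.1, -377.7, 197.5]
orientation: [-3.108, -0.457, 0.0]
ft_force: [1.2, 0.4, -0.1]
width: 0.3
grasp_force: 0.0
```

Run:
```python
from workcell import ctrl
import cv2,numpy as np
p,d=ctrl.get_image("scene");a=cv2.resize(p[190:340,310:460,::-1],(400,400))
p,d=ctrl.get_image("wrist");b=cv2.resize(p[150:350,:400,::-1],(400,200));i=ctrl.camera_info("wrist")
out=np.zeros((400,800,3),np.uint8);out[:,:400]=a;out[:200,400:]=b;cv2.imwrite("pics/end.png",out)
o=ctrl.get_obs();print(o['t'],o['ee_pos'],o['ft_force'])
```

```text
8.15 [ 510.81802297 -377.49730904  196.80131576] [ 0.32453163 -0.67450205  0.3813474 ]
```

View pics/end.png

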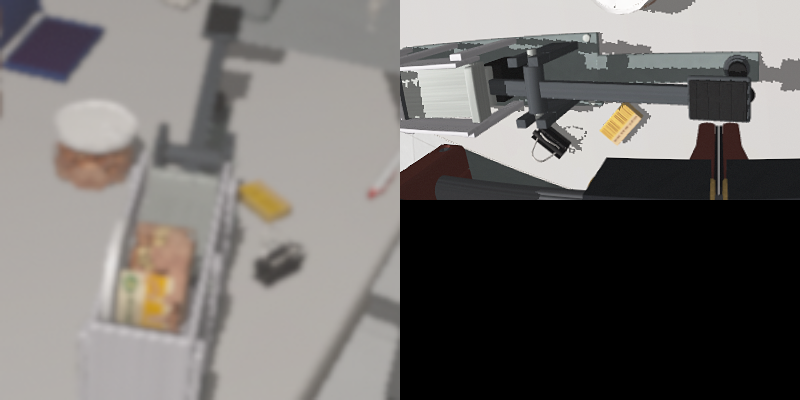

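The can lies in the trough (155,275), and the flap is down. The lever is back in its cradle with its pad raised (720,100), and the fingers are clear of it.

```bash
python3 -c "
from workcell import ctrl
print(ctrl.close_job())"
```

```text
the job is handed in; nothing more can be done
None
```

I pressed the lever and let it up slowly: in the last pictures the can lies in the trough, the flap is down, the lever is in its cradle and the robot touches nothing; the job is handed in at about 8 s on the clock, with no verdict returned.

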